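Show the date stamp to the checking camera

ROBOT

A 7-joint arm with a two-finger parallel gripper is mounted at the origin on a cart in front of the work surface, level with it; the furniture and walls round the work are solid. World frame = base frame: x ahead of the robot, y to its left, z up, the work surface at z = 0. Lengths are in m, angles in rad, forces in N, time in s.
With the tool pointing down it reaches from about 0.35 to 0.9 m from the base axis. Payload 19.9 kg.
Tool frame: the origin (TCP) lies between the finger pads; the fingertips stand 19 mm ahead of it and the grasp point (between the pads) is the TCP; z points along the fingers, y is the line along which they close (so a half turn about z gives the same grasp; the last joint's range is limited). The gripper opens to 94 mm and grips with 3 to 60 N. Pads are 16 mm wide; open, the fingers measure 119 mm over their backs; the gripper's body (75 mm by 177 mm) begins 78 mm behind the grasp point.
Start: joints at [1.214, 0.417, -0.01, 1.614, 0.005, 1.111, -0.053], TCP at [0.194, -0.594, 0.224] pointing down, gripper open.
Joint ranges: [-2.81, 2.81], [-0.39, 2.02], [-1.27, 1.25], [0.06, 2.57], [-1.19, 4.33], [0.19, 2], [-2.82, 2.82]. Speed limits (rad/s): [1.89, 1.89, 2.39, 2.39, 3.01, 3.01, 3.01].

INTERFACE

Orientations are given as a 3x3 rotation matrix whose columns are the frame's x, y, z axes.
In Python, from rig import robot gives the robot as it stands. Calls block until the motion is done:
- robot.move_ptp(position, orientation): joint-space move of the TCP to a pose.
- robot.move_linear(position, velocity=0.15, frame=None, threshold=None): straight line of the TCP; frame=None keeps the orientation; velocity is the mean speed in m/s. With threshold (N) it stops when the force on the tool has changed by that much, and returns True; else False.
- robot.goto_joints(angles): joint-space move.
- robot.gripper_to(opening): finger opening in m; the grip force is fixed at half the most; returns when the fingers have stopped.
- robot.pause(seconds).
- robot.ik(position, orientation): joint angles nearest the present ones, or None.
- robot.get_state(): the state.
- robot.grab_frame(name): name is "side" or "top" or "wrist"; returns the picture (400x640x3 uint8, red, green, blue); there is no depth.
- robot.camera_info(name): a dict with "fx", "fy", "cx", "cy" (pixels), "rvec" (rotation vector, rad) and "tvec" (3), from world to camera coordinates, as OpenCV has them. Camera axes: x right, y down, z forward; pixel columns grow to the right and rows downward; lengths in m; the calibration is good to about 2 mm. A picture is of the moment at which its call begins: read the wrist's pose just before it. camera_info takes no time and is no camera call; for the wrist camera it gives the pose at the moment of the call.
A pose or a line that the arm cannot do raises robot.PlanningError and nothing moves.
- robot.sign_off(): hands the job in; it is judged then, once.
The state is a dict: "time": time; "qpos": joint angles; "joint_vel": joint speeds; "effort": joint torques, N m; "ee_pos": TCP position; "tool_rot": TCP orientation; "force": force on the tool from outside, world axes, zero at the start; "moment": the same for the moment, N m; "opening": finger opening in m; "grasp_force": force on a finger pad.
Only numpy, scipy, OpenCV 4.12 (cv2) and the standard library are available. Lean on these libraries where they do the work, as an engineer would, in place of code of your own. Each camera call takes 0.05 s, during which the arm holds its last target. There are 200 camera calls.

TASK

First secure the pens in the marking rack: swing the steel keeper bar shut over them by its red knob until it has snapped past the sprung ball and rests against its stop. Then take the date stamp out of the rack by its handle and hold it in the air before the tilted window of the checking camera so that its rubber foot can be read: foot towards the window and parallel to it, centred, about 7 cm from the glass, the foot's long side along the window's long side (either way round). Finish while holding it there still; leave the bar shut, and leave the pens and everything else where they are.

Things in the scene. Friction and masses are not known exactly. Their poses are not given: they have to be found in the camera images.
- rack: Fixed plywood marking rack. Origin on the table under the middle of the pens; board x -85..85, y -145..80, z 0..12 mm. Three pens lie along y side by side (x -24, 0, 24 mm) between 10 mm high ribs. At x 0, y -115 mm is the stamp's pocket: inside 29 x 49 mm (x, y), aluminium walls 4 mm thick with tops at z 24, floor z 12 mm. The bar's catch (sprung ball, stop post 40 mm high) is at x -46, y 0.
- keeper (a joint): Keeper bar's hinge, rad, vertical axis. 0 = shut on its stop, bar along the rack's -x over the pens; grows as it opens (clockwise from above); 1.57 = bar along the rack's +y. Starts at 1.2 to 1.65, limit 1.75. Under 1 N at the knob turns it; it stays where left. Near 0.08 it rides over a sprung ball (about 4 to 7 N at the knob), then snaps home to below 0.02.
- keeper_knob (a point): Point on the axis of the bar's red knob, an upright cylinder 14 mm in diameter at the bar's free end, 125 mm from the hinge axis. This point is 71 mm above the table, 15 mm below the knob's top (86 mm); the knob stands 45 mm clear above the bar, a steel rod 10 mm in diameter with its axis 36 mm above the table.
- keeper_hinge (a point): Fixed point on the keeper's vertical hinge axis, on the rod's axis, 36 mm above the table; its axes are parallel to the rack's.
- date_stamp: Loose date stamp, about 0.1 kg, upright in its pocket in the rack, axes parallel to the rack's within the pocket's play. Origin at the centre of the foot's underside, z up along the handle. Rubber foot 26 x 46 mm (x, y), 20 mm high; neck 18 x 34 mm up to z = 36 mm; then a round dark red handle, up to 25 mm in diameter, to the top at z = 86 mm.
- reader: Fixed grey housing of the checking camera, 100 x 124 x 53 mm, on the table; origin on the table surface under the window's centre. Carries the white tilted camera head.
- window: White camera head, 94 x 116 x 34 mm, with a black-rimmed window, 48 x 74 mm, in its top. Origin at the window's centre on the glass, 85 mm above the table. z points straight out of the window: up, leaning 0.35 rad from vertical towards the reader's -x (the robot's side); y is level along the window's long side, x along its short side. The stamp's foot is to be held 70 mm out along z.
- marker_blue: Loose blue felt marker, 12 x 138 x 14 mm, lying in a rack channel; to be left alone.
- marker_red: Loose white and red felt marker, 12 x 138 x 14 mm, lying in a rack channel; to be left alone.
- pencil: Loose pencil, 12 x 138 x 8 mm, lying in a rack channel; to be left alone.
- padlock: Loose brass padlock lying flat, 61 x 38 x 14 mm; to be left alone.
- tally_counter: Loose hand tally counter, 52 x 45 x 22 mm; to be left alone.
- vet_bottle: Loose brown bottle with a green cap, 48 mm across, 80 mm high; to be left alone.
- chalk: Loose stub of blue chalk, 13 x 56 x 13 mm; to be left alone.
Things that resemble listed ones, but are neither listed nor needed, are in the scene too. What is meant by the date_stamp is not orange, and is the larger of those in its own colour.

How it is judged:
On the way:
1. the keeper bar is shut in its catch while the stamp still stands in the rack (value of joint keeper below 0.04 rad and z of date_stamp in the frame of rack below 0.022 m and y of date_stamp in the frame of rack below -0.1 m and angle between date_stamp's own z axis and vertical below 0.2 rad), for 0.2 s.
At the end, for the whole second after the job is handed in: Bar shut (joint below 0.04 rad). Stamp still, held by the fingers alone; foot centre within 12 mm of the window's axis in x and y, 55 to 85 mm out from the glass; handle axis within 0.15 rad of the window's normal; long side within 0.17 rad of the window's, either way round (value of joint keeper below 0.04 rad and x of date_stamp in the frame of window between -0.012 and 0.012 m and y of date_stamp in the frame of window between -0.012 and 0.012 m and z of date_stamp in the frame of window between 0.055 and 0.085 m and angle between the z axis of date_stamp and the z axis of window, either way round below 0.15 rad and angle between date_stamp's own z axis and vertical below 1 rad and angle between the y axis of date_stamp and the y axis of window, either way round below 0.17 rad and linear speed of date_stamp below 0.02 m/s and angular speed of date_stamp below 0.15 rad/s and contact force between the fingers and date_stamp above 1 N and contact force between date_stamp and reader below 0.1 N and contact force between date_stamp and rack below 0.1 N); the arm keeps its last pose, push and grip.
It fails at once if a pen is moved more than 20 mm (distance of any of marker_blue, marker_red, pencil from where it was at the start of the episode above 0.02 m).
It fails at once if a bystander is moved more than 20 mm (distance of any of padlock, tally_counter, vet_bottle, chalk from where it was at the start of the episode above 0.02 m).
It also fails if it takes over 45 s, if anything falls off the work surface, if the arm or the gripper's body presses on something with over 40 N, if the wrist force passes 120 N, or if a joint passes its speed limit or range.

## Working session

There is one attempt and no reset: what is moved stays moved. The work goes in short steps, each a Python script; the robot and the scene stay as the last script left them, time stands still between calls to the robot, and variables do not carry over. Pictures are saved under pics/ and viewed, at most 10 in all, crops included, and the job is handed in when it is done.

```bash
mkdir -p pics; ls; python3 - <<'E'
from rig import robot
import cv2
for n in ("top","side"):
    cv2.imwrite(f"pics/{n}0.png",robot.grab_frame(n)[:,:,::-1]); print(n,robot.camera_info(n))
print(robot.get_state())
E
```

```text
pics
top {'fx': 509.20389349179106, 'fy': 509.20389349179106, 'cx': 321.0006358093051, 'cy': 208.43091558108975, 'rvec': array([ 2.48910492, -1.51283991,  0.19426072]), 'tvec': array([-0.31908171,  0.47668056,  1.49925592])}
side {'fx': 479.39503172805104, 'fy': 479.39503172805104, 'cx': 318.08025764390493, 'cy': 191.75241946033213, 'rvec': array([ 1.22936549, -2.52130336,  0.74063409]), 'tvec': array([0.31795809, 0.44476242, 1.07666938])}
{'time': 0.1, 'qpos': array([ 1.21449877,  0.41788729, -0.01027825,  1.61410963,  0.00471541,
        1.11068227, -0.05299971]), 'joint_vel': array([ 0.00142743, -0.0025134 ,  0.00109237, -0.00272421,  0.00010593,
       -0.00078168,  0.00025116]), 'effort': array([-6.22334919e-04, -8.52577972e+01,  6.39155321e-01, -4.26694500e+01,
       -4.88988706e-02,  1.63365965e-02,  8.92122011e-05]), 'ee_pos': array([ 0.19339158, -0.59399949,  0.22390662]), 'tool_rot': array([[ 9.50861384e-01,  3.09616606e-01, -4.30241444e-04],
       [ 3.09616886e-01, -9.50860893e-01,  9.72999634e-04],
       [-1.07842920e-04, -1.05839780e-03, -9.99999434e-01]]), 'force': array([ 0.49006014, -0.05452917,  0.10268311]), 'moment': array([-0.01329675,  0.03417047, -0.04093126]), 'grasp_force': 0.0, 'opening': 0.09448310020901575}
```

View pics/top0.png

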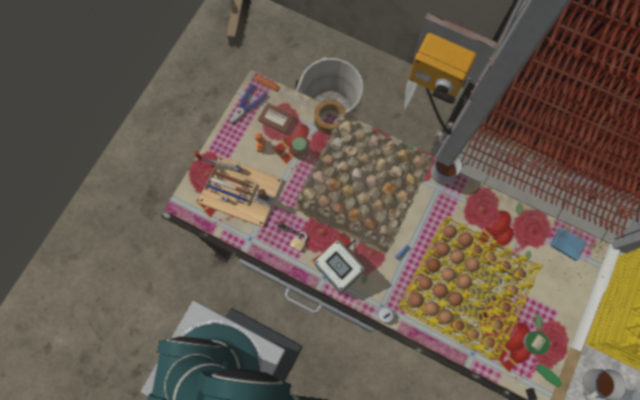

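View pics/side0.png

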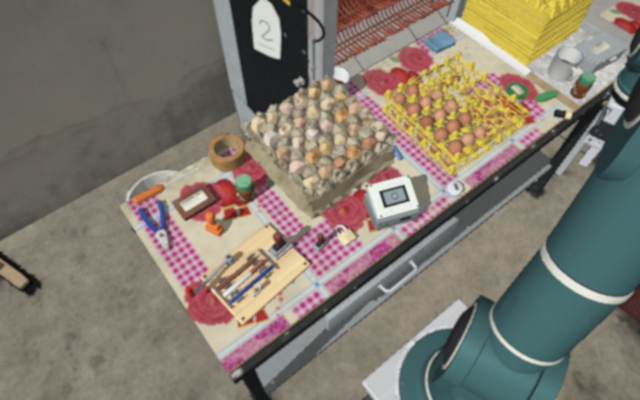

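Top view: rack at about (240,195), reader window at (339,263), egg tray between them. Side view: rack at (255,270), reader at (393,200), dark stamp at about (278,242), and other stamp-like items at (322,238) and (213,222). I'll enlarge these areas.

```bash
cat > h.py <<'E'
import numpy as np, cv2
from rig import robot
def ray(ci,u,v):
    R=cv2.Rodrigues(np.array(ci["rvec"]))[0]; t=np.array(ci["tvec"])
    d=R.T@np.array([(u-ci["cx"])/ci["fx"],(v-ci["cy"])/ci["fy"],1]); return -R.T@t,d
def onz(ci,u,v,z):
    o,d=ray(ci,u,v); return o+d*(z-o[2])/d[2]
def proj(ci,P):
    K=np.array([[ci["fx"],0,ci["cx"]],[0,ci["fy"],ci["cy"]],[0,0,1.]])
    return cv2.projectPoints(np.array(P,float).reshape(-1,3),np.array(ci["rvec"]),np.array(ci["tvec"]),K,None)[0].reshape(-1,2)
def tri(rays):
    A=np.zeros((3,3));b=np.zeros(3)
    for o,d in rays:
        d=d/np.linalg.norm(d);M=np.eye(3)-np.outer(d,d);A+=M;b+=M@o
    return np.linalg.solve(A,b)
E
python3 - <<'E'
import cv2,numpy as np
from h import *
a=cv2.imread("pics/side0.png")[180:330,180:360]; b=cv2.imread("pics/top0.png")[140:290,185:365]
m=np.hstack([cv2.resize(x,None,fx=2.22,fy=2.22,interpolation=cv2.INTER_CUBIC) for x in(a,b)])
cv2.imwrite("pics/crop0.png",m);print(m.shape)
for n,u,v in(("top",339,263),("side",396,196),("side",278,238),("top",240,195)):
    print(n,u,v,onz(robot.camera_info(n),u,v,.085).round(3))
E
```

```text
(333, 800, 3)
top 339 263 [ 0.442 -0.19   0.085]
side 396 196 [ 0.433 -0.193  0.085]
side 278 238 [0.522 0.121 0.085]
top 240 195 [0.489 0.172 0.085]
```

View pics/crop0.png

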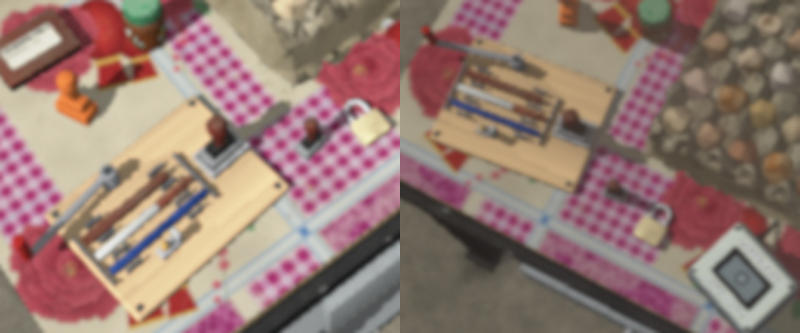

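Stamp candidates in the side view: the one in the rack pocket, dark red on a metal pocket, at (278,241); a smaller dark red one by the padlock at (320,239); an orange one at (212,222). I choose the one in the pocket, since it is larger, not orange and in the rack. The knob is at side (190,291) and top (197,156).

```bash
python3 - <<'E'
from h import *
from scipy.spatial.transform import Rotation as Ro
T=robot.camera_info("top");S=robot.camera_info("side")
s=lambda x,y:(180+x/2.22,180+y/2.22); t=lambda x,y:(185+(x-400)/2.22,140+y/2.22)
loc=np.array([[.085,-.145],[-.085,-.145],[-.085,.08],[.085,.08]])
P=[onz(S,*s(*p),.012)[:2] for p in((200,97),(290,185),(138,318),(50,212))]
Q=[onz(T,*t(*p),.012)[:2] for p in((617,92),(580,190),(428,137),(467,38))]
for X in(P,Q,P+Q):
    L=np.vstack([loc]*(len(X)//4));X=np.array(X);a=L-L.mean(0);b=X-X.mean(0)
    th=np.arctan2((a[:,0]*b[:,1]-a[:,1]*b[:,0]).sum(),(a*b).sum())
    R=np.array([[np.cos(th),-np.sin(th)],[np.sin(th),np.cos(th)]]);o=X.mean(0)-R@L.mean(0)
    print("rack",o.round(4),th.round(3),"res",np.abs(X-(L@R.T+o)).max().round(4),"stamp",(o+R@[0,-.115]).round(4))
for n,a,b in(("knobtop",(20,240),(428,32)),("hinge",(107,172),(519,62)),("stamp handle",(217,122),(572,113))):
    print(n,tri([ray(S,*s(*a)),ray(T,*t(*b))]).round(4))
c=(o+R@[0,-.02])
Rd=lambda th:np.array([[np.cos(th),np.sin(th),0],[np.sin(th),-np.cos(th),0],[0,0,-1.]])
for k in (th,th+np.pi/2,th-np.pi/2,0):
    print(k,robot.ik([c[0]-.03,c[1],.33],Rd(k)))
E
```

```text
rack [0.5117 0.2299] 0.087 res 0.0055 stamp [0.5217 0.1154]
rack [0.5092 0.23  ] 0.14 res 0.0088 stamp [0.5252 0.1162]
rack [0.5104 0.23  ] 0.114 res 0.0105 stamp [0.5235 0.1157]
knobtop [0.5456 0.3583 0.0766]
hinge [0.5777 0.2377 0.0293]
stamp handle [0.5307 0.1167 0.0846]
0.11365878993005464 [ 0.44813231  0.31478648 -1.12186985  1.69301899  0.29216785  1.31884182
 -2.18570952]
1.6844551167249513 [ 0.52776327  0.37823568 -1.26042585  1.69145536  0.36911539  1.34506266
 -0.68341291]
-1.4571375368648418 [ 0.423728    0.30071958 -1.08411281  1.69353375  0.27414468  1.31353958
  2.54265983]
0 [ 0.45810037  0.32108378 -1.13777007  1.69281334  0.30010532  1.32127571
 -2.30641503]
```

```bash
cat >> h.py <<'E'
Rd=lambda th:np.array([[np.cos(th),np.sin(th),0],[np.sin(th),-np.cos(th),0],[0,0,-1.]])
E
python3 - <<'E'
from h import *
p=robot.get_state()["ee_pos"]
robot.move_linear([p[0],p[1],.33],velocity=.25)
q=robot.get_state()["qpos"].copy(); q[0]=-.36; robot.goto_joints(q)
s=robot.get_state(); print(s["ee_pos"],s["tool_rot"].round(3),s["time"])
for k in(0.1,1.67,-1.47):
    print(k,robot.ik([.46,.2,.36],Rd(k)))
ci=robot.camera_info("wrist");print(ci)
cv2.imwrite("pics/w0.png",robot.grab_frame("wrist")[:,:,::-1])
import pickle;pickle.dump(ci,open("w0.pkl","wb"))
E
```

```text
[0.59394609 0.19320095 0.33006076] [[-0.309  0.951  0.   ]
 [ 0.951  0.309 -0.   ]
 [-0.     0.    -1.   ]] 3.775
0.1 [-0.63440729  0.08687038  0.17570381  1.73162317 -0.01563867  1.32445894
 -1.92633505]
1.67 [-4.60844630e-01  8.99989912e-02 -1.14636364e-02  1.72627123e+00
  1.06214011e-03  1.32532845e+00 -3.73316313e-01]
-1.47 [-0.09605597  0.10684551 -0.40780811  1.71508206  0.04357958  1.32858987
  2.73014431]
{'fx': 277.50382919115833, 'fy': 277.50382919115833, 'cx': 320.66001894574816, 'cy': 197.7913140830757, 'rvec': array([-2.85455679, -0.45182525, -0.05791162]), 'tvec': array([-0.62428327, -0.05273986,  0.49201457])}
```

View pics/w0.png

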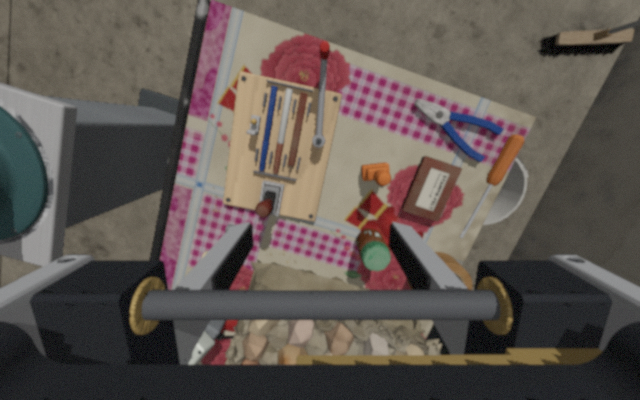

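Wrist view: rack corners at (241,73), (340,95), (313,219) and (225,204), knob top at (324,47), hinge at (318,142), stamp handle top at about (263,208).

```bash
python3 - <<'E'
from h import *
import pickle;W=pickle.load(open("w0.pkl","rb"))
im=cv2.imread("pics/w0.png").astype(int)
b,g,r=im[...,0],im[...,1],im[...,2]
m=((r>120)&(r>2.2*g)&(r>2.2*b)).astype(np.uint8); m[:25]=0;m[62:]=0;m[:,:312]=0;m[:,338:]=0
print("knob px",np.argwhere(m)[:,::-1].mean(0),m.sum())
ku=np.argwhere(m)[:,::-1].mean(0)
L=np.array([[-.085,.08],[.085,.08],[.085,-.145],[-.085,-.145]])
X=np.array([onz(W,*p,.012)[:2] for p in((241,73),(340,95),(313,219),(225,204))])
a=L-L.mean(0);bb=X-X.mean(0)
th=np.arctan2((a[:,0]*bb[:,1]-a[:,1]*bb[:,0]).sum(),(a*bb).sum())
R=np.array([[np.cos(th),-np.sin(th)],[np.sin(th),np.cos(th)]]);o=X.mean(0)-R@L.mean(0)
print("rack",o,th,"res",(X-(L@R.T+o)).round(4).tolist())
h=onz(W,318,142,.041);
for z in(.071,.08,.086):
    k=onz(W,*ku,z);d=k-h;print("hinge",h.round(4),"knob",k.round(4),"dist",np.hypot(*d[:2]),"phi",th+np.pi-np.arctan2(d[1],d[0]),"rack-frame hinge",R.T@(h[:2]-o))
for u,v in((262,207),(264,212)): print("stamp top",onz(W,u,v,.098).round(4), "expected",o+R@[0,-.115])
T=robot.camera_info("top")
x0,y0=225,15
cv2.imwrite("pics/wc.png",cv2.resize(cv2.imread("pics/w0.png")[25:225,215:365],None,fx=3,fy=3,interpolation=cv2.INTER_CUBIC))
E
```

```text
knob px [323.63157895  45.94736842] 76
rack [0.51409657 0.23215267] 0.11309386190898302 res [[0.005, -0.0021], [-0.0033, -0.0038], [-0.0062, 0.0042], [0.0045, 0.0017]]
hinge [0.575  0.2368 0.041 ] knob [0.5426 0.3633 0.071 ] dist 0.13062197891835267 phi 1.4332853239602688 rack-frame hinge [ 0.06107289 -0.0022641 ]
hinge [0.575  0.2368 0.041 ] knob [0.5433 0.3612 0.08  ] dist 0.12835550001582757 phi 1.4337155463440343 rack-frame hinge [ 0.06107289 -0.0022641 ]
hinge [0.575  0.2368 0.041 ] knob [0.5437 0.3597 0.086 ] dist 0.12684452767247145 phi 1.4340109026580836 rack-frame hinge [ 0.06107289 -0.0022641 ]
stamp top [0.525  0.1252 0.098 ] expected [0.52707466 0.11788732]
stamp top [0.5298 0.1187 0.098 ] expected [0.52707466 0.11788732]
```

View pics/wc.png

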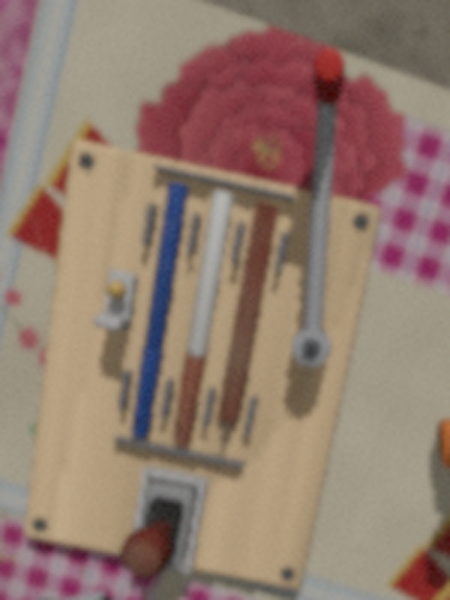

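```bash
python3 - <<'E'
from h import *
import pickle,json;W=pickle.load(open("w0.pkl","rb"))
L=np.array([[-.085,.08],[.085,.08],[.085,-.145],[-.085,-.145]])
c=lambda x,y:(215+x/3,25+y/3)
X=np.array([onz(W,*c(*p),.012)[:2] for p in((73,140),(380,200),(300,592),(28,540))])
a=L-L.mean(0);bb=X-X.mean(0)
th=np.arctan2((a[:,0]*bb[:,1]-a[:,1]*bb[:,0]).sum(),(a*bb).sum())
R=np.array([[np.cos(th),-np.sin(th)],[np.sin(th),np.cos(th)]]);o=X.mean(0)-R@L.mean(0)
print("rack",o,th,"res",(X-(L@R.T+o)).round(4).tolist())
h=(onz(W,*c(312,347),.043)[:2]+[.5777,.2377])/2; k=onz(W,*c(328,60),.086)[:2]
d=k-h;phi=th+np.pi-np.arctan2(d[1],d[0]);print("h",h,"k",k,np.hypot(*d),phi)
json.dump(dict(th=th,o=o.tolist(),h=h.tolist(),phi=phi),open("r.json","w"))
Rt=Rd(th+np.pi-phi)
robot.move_ptp([*k,.2],Rt)
st=robot.get_state();print(st["ee_pos"],st["qpos"],st["time"])
W=robot.camera_info("wrist");im=robot.grab_frame("wrist");cv2.imwrite("pics/w1.png",im[:,:,::-1]);pickle.dump(W,open("w1.pkl","wb"))
print("expected knob px",proj(W,[*k,.086]))
E
```

```text
rack [0.51448803 0.2320148 ] 0.12109236060895419 res [[0.0022, -0.0001], [-0.002, 0.0014], [-0.0023, -0.0015], [0.0021, 0.0002]]
h [0.57679285 0.23853059] k [0.54419437 0.36105581] 0.1267875728658111 1.4318572341032723
[0.54550094 0.359791   0.2009993 ] [-0.58274306  0.48959994 -0.06645355  1.55954709  0.03621976  1.09247422
 -0.39948971] 4.7
expected knob px [[319.86149668 197.23257928]]
```

View pics/w1.png

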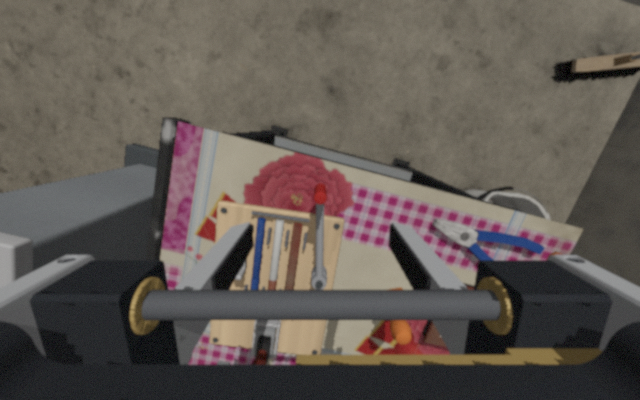

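```bash
python3 - <<'E'
from h import *
import pickle,json;W=pickle.load(open("w1.pkl","rb"));W0=pickle.load(open("w0.pkl","rb"))
im=cv2.imread("pics/w1.png").astype(int)
b,g,r=im[...,0],im[...,1],im[...,2]
m=((r>110)&(r>2.2*g)&(r>2.2*b)).astype(np.uint8);m2=m*0;m2[172:215,305:335]=m[172:215,305:335]
p=np.argwhere(m2)[:,::-1];print(p.mean(0),p.min(0),p.max(0),len(p))
k0=(.5442,.3611)
print("proj knob z86,z41",proj(W,[[*k0,.086],[*k0,.041]]).round(1).tolist(),"w0:",proj(W0,[[*k0,.086],[*k0,.041]]).round(1).tolist())
print("tri centroid",tri([ray(W,*p.mean(0)),ray(W0,323.6,45.9)]), "z.086:",onz(W,320,187,.086),onz(W,*p.mean(0),.078))
print("hinge",onz(W,319,284,.043)); s=robot.get_state();print(s["ee_pos"],s["time"])
x=cv2.resize(cv2.imread("pics/w1.png")[160:360,210:410],None,fx=3,fy=3,interpolation=cv2.INTER_CUBIC);cv2.imwrite("pics/w1c.png",x)
E
```

```text
[319.60617761 193.53667954] [308 183] [327 203] 259
proj knob z86,z41 [[319.9, 197.2], [319.9, 187.7]] w0: [[324.3, 45.0], [324.0, 53.6]]
tri centroid [0.54323845 0.36227613 0.07590024] z.086: [0.54161025 0.37143143 0.086     ] [0.54343275 0.36285795 0.078     ]
hinge [0.57519591 0.23860895 0.043     ]
[0.54581346 0.35953974 0.20132726] 4.75
```

View pics/w1c.png

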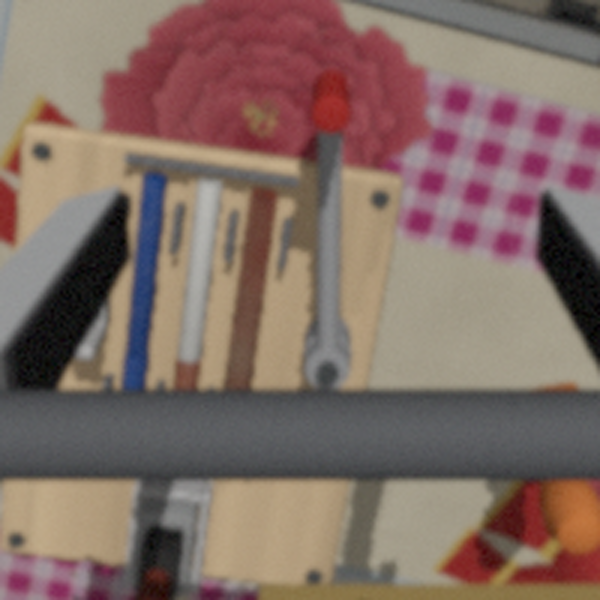

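The knob top is at about (320,197), as predicted, so I'll go down around it, cage it and swing the bar.

```bash
python3 - <<'E'
from h import *
import json;r=json.load(open("r.json"));th=r["th"];h=np.array([.5762,.2385]);phi0=1.432
def pose(phi,adv=0,rad=.126):
    a=th+np.pi-phi; d=np.array([np.cos(a),np.sin(a)]); t=np.array([-d[1],d[0]])  # closing direction
    return [*(h+rad*d+adv*t),.071],Rd(a)
f0=robot.get_state()["force"]
p,R=pose(phi0); print(robot.move_linear([p[0],p[1],.073],velocity=.1,frame=R,threshold=15))
robot.gripper_to(.022); s=robot.get_state();print("closed",s["opening"],s["force"]-f0,s["ee_pos"],s["time"])
for phi in np.linspace(phi0,.16,9)[1:]:
    p,R=pose(phi,.003); hit=robot.move_linear(p,velocity=.1,frame=R,threshold=25)
    s=robot.get_state();print(round(phi,2),hit,s["force"].round(1),s["ee_pos"].round(4),s["time"])
    if hit: break
else:
    p,R=pose(0.0,.010); hit=robot.move_linear(p,velocity=.04,frame=R,threshold=18)
    s=robot.get_state();print("final",hit,s["force"].round(1),s["ee_pos"].round(4),"target",np.round(p,4),s["time"])
E
```

```text
False
closed 0.022345359872089566 [-0.73950707 -0.50373523 -0.59811784] [0.54382715 0.36025283 0.07299967] 7.3417
1.27 False [-0.3  0.3  0.3] [0.5225 0.3524 0.0712] 7.725
1.11 False [ 0.2 -0.   0.5] [0.5057 0.3426 0.0712] 8.075
0.96 False [ 0.1 -0.5 -0.4] [0.4902 0.3301 0.0712] 8.425
0.8 False [ 0.  -0.4 -0.2] [0.4768 0.3154 0.0712] 8.775
0.64 False [ 0.5  0.5 -0.5] [0.4659 0.2987 0.0712] 9.125
0.48 False [-0.3  0.5  1.1] [0.4577 0.2804 0.0712] 9.475
0.32 False [-0.9  0.7  0.3] [0.4526 0.2611 0.0712] 9.825
0.16 False [-0.2  0.5  0.7] [0.4506 0.2412 0.0711] 10.175
final True [ 0.2  7.4 -2.1] [0.4517 0.2214 0.0711] target [0.4523 0.2134 0.071 ] 10.725
```

```bash
python3 - <<'E'
from h import *
import json,pickle;th=json.load(open("r.json"))["th"]
s=robot.get_state();p=s["ee_pos"];R=Rd(th+np.pi);t=R[:,1]*np.sign(-R[1,1]) 
for i in range(2):
    hit=robot.move_linear(p+t*.008,velocity=.04,frame=R,threshold=18);s=robot.get_state()
    print(hit,s["ee_pos"].round(4),s["force"].round(1),s["time"])
q=s["ee_pos"]; robot.move_linear(q-t*.005,velocity=.1,frame=R) if False else None
robot.gripper_to(.06); robot.move_linear([q[0],q[1],.2],velocity=.2,frame=R)
W=robot.camera_info("wrist");im=robot.grab_frame("wrist")
pickle.dump(W,open("w2.pkl","wb"));cv2.imwrite("pics/w2.png",im[:,:,::-1]);print(robot.get_state()["ee_pos"],robot.get_state()["time"])
E
```

```text
True [0.4521 0.2213 0.0715] [ 0.6 11.1 -2.3] 10.9333
True [0.4522 0.2213 0.0718] [ 0.1 11.  -2.3] 11.1417
[0.45160022 0.22095444 0.19874957] 12.7333
```

View pics/w2.png

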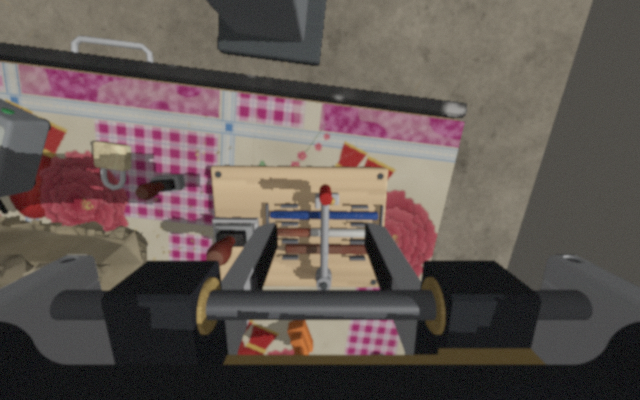

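The push stopped rigidly at 18 N, well above the ball's 4 to 7 N, and did not creep, so the bar is on its stop. In the picture the knob is at (325,195) over the catch. Next I'll grasp the stamp; its handle is at about (0.529, 0.118).

```bash
python3 - <<'E'
from h import *
import json,pickle;th=json.load(open("r.json"))["th"]
# keeper angle estimate from the last picture
W2=pickle.load(open("w2.pkl","rb"));k=onz(W2,325.5,190,.086);hh=onz(W2,324,279,.043);d=k-hh;print("keeper phi est",th+np.pi-np.arctan2(d[1],d[0])%(2*np.pi))
R=Rd(th+np.pi/2); c=[.5287,.1178]
robot.gripper_to(.094)
robot.move_ptp([*c,.2],R)
print(robot.move_linear([*c,.075],velocity=.12,frame=R,threshold=10),robot.get_state()["ee_pos"])
robot.gripper_to(.0); s=robot.get_state();print("grip",s["opening"],s["grasp_force"],s["force"].round(1),s["ee_pos"].round(4),s["time"])
z0=s["ee_pos"]
robot.move_linear([z0[0],z0[1],.12],velocity=.08,frame=R);s=robot.get_state();print(s["opening"],s["grasp_force"],s["force"].round(1))
robot.move_linear([z0[0],z0[1],.30],velocity=.2,frame=R);s=robot.get_state();print(s["opening"],s["grasp_force"],s["force"].round(1),s["time"],s["qpos"])
T=robot.camera_info("top");S=robot.camera_info("side")
out=[]
for n,(x0,y0) in(("top",(315,238)),("side",(365,172))):
    im=robot.grab_frame(n);cv2.imwrite(f"pics/{n}1.png",im[:,:,::-1]);out.append(cv2.resize(im[y0:y0+50,x0:x0+55,::-1],(400,364),interpolation=cv2.INTER_CUBIC))
im=cv2.imread("pics/side1.png");cv2.imwrite("pics/two.png",np.hstack(out))
E
```

```text
keeper phi est 0.00567655726789873
False [0.52906369 0.1179108  0.07561616]
grip 0.023249094012007615 29.9998841201068 [-0.2 -0.7 -0.7] [0.5286 0.1178 0.075 ] 16.9167
0.023391109493068017 29.99985104353982 [ 0.1  0.4 -2.4]
0.022947016327151844 29.999754144701 [-0.  -1.3 -1.4] 18.6833 [-0.13569404  0.20930927 -0.16380396  1.72546315  0.03608016  1.21153624
 -0.18766836]
```

View pics/two.png

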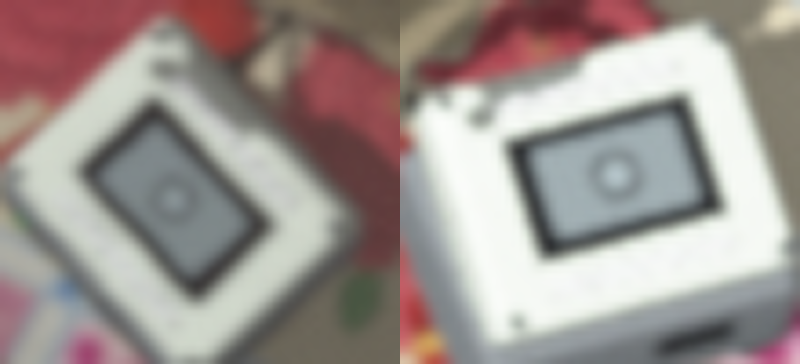

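Window rim corners in the crops: top (153,98), (272,222), (195,300), (80,172); side (506,145), (688,97), (722,212), (545,258). I'll triangulate these corners.

```bash
python3 - <<'E'
from h import *
import json
T=robot.camera_info("top");S=robot.camera_info("side")
kx,ky=400/55,364/50
A=[(153,98),(272,222),(195,300),(80,172),(174,200)];B=[(106,145),(288,97),(322,212),(145,258),(216,176)]
P=[]
for a,b in zip(A,B):
    ra=ray(T,315+(a[0]+.5)/kx-.5,238+(a[1]+.5)/ky-.5);rb=ray(S,365+(b[0]+.5)/kx-.5,172+(b[1]+.5)/ky-.5)
    p=tri([ra,rb]);P.append(p);dist=np.linalg.norm(np.cross(p-ra[0],ra[1]/np.linalg.norm(ra[1])));print(p.round(4),dist.round(4))
P=np.array(P);c=P[:4].mean(0)
ya=(P[0]+P[3]-P[1]-P[2])/2;xa=(P[0]+P[1]-P[2]-P[3])/2
print("c",c,"y len",np.linalg.norm(ya),"x",np.linalg.norm(xa))
n=np.cross(xa,ya);n/=np.linalg.norm(n);print("normal",n,"tilt",np.arccos(n[2]))
psi=np.arctan2(ya[1],ya[0]); psx=np.arctan2(xa[1],xa[0])+np.pi/2; print("yaw of y",psi,psx)
yaw=(psi*74+psx*48)/122 if abs(psi-psx)<.3 else psi
y=np.array([np.cos(yaw),np.sin(yaw),0]);xh=np.array([y[1],-y[0],0]) # level away from robot
nn=np.cos(.35)*np.array([0,0,1])-np.sin(.35)*xh; xx=np.cross(y,nn)
c[2]=.085
json.dump(dict(c=c.tolist(),y=y.tolist(),n=nn.tolist(),x=xx.tolist()),open("w.json","w"));print(y,nn,xx)
# tool: grasped with x along stamp +y, y along stamp x, z=-stamp z ; foot 63 mm ahead of the TCP
for sg in(1,-1):
    R=np.column_stack([sg*y,sg*np.cross(-nn,y),-nn])
    for out in(.07,.15):
        tgt=c+nn*(out+.063); print(sg,out,tgt.round(4),robot.ik(tgt,R))
E
```

```text
[ 0.468  -0.1652  0.0904] 0.0
[ 0.444  -0.2308  0.0904] 0.0013
[ 0.4056 -0.2166  0.0731] 0.0002
[ 0.4299 -0.1518  0.0756] 0.0
[ 0.4363 -0.1911  0.0837] 0.0003
c [ 0.43688475 -0.1910801   0.08236537] y len 0.06955140196738378 x 0.043810656586767346
normal [-0.35036332  0.11231559  0.92985523] tilt 0.3767771484369527
yaw of y 1.216314026540003 1.2246747091692012
[0.3440181  0.93896302 0.        ] [-0.32196836  0.11796305  0.93937271] [ 0.88203624 -0.32316121  0.34289781]
1 0.07 [ 0.3941 -0.1754  0.2099] [ 0.14742271 -0.11531939  0.18635179  2.32732981  0.04835537  0.57807395
 -0.05069507]
1 0.15 [ 0.3683 -0.166   0.2851] [ 0.1421831  -0.28430288  0.16485179  2.26674353  0.08398257  0.80705935
 -0.08995688]
-1 0.07 [ 0.3941 -0.1754  0.2099] [ 1.6454971  -0.18896526 -1.162679    2.29403334 -0.37694063  0.60218402
 -2.75629239]
-1 0.15 [ 0.3683 -0.166   0.2851] [ 1.32280283 -0.34577323 -0.75970084  2.24124639 -0.41236898  0.84311455
 -2.71210852]
```

```bash
python3 - <<'E'
from h import *
import json
w={k:np.array(v) for k,v in json.load(open("w.json")).items()};c,y,n=w["c"],w["y"],w["n"]
R=np.column_stack([y,np.cross(-n,y),-n])
robot.move_ptp(c+n*.213,R); print(robot.get_state()["time"])
print(robot.move_linear(c+n*.133,velocity=.1,frame=R,threshold=12)); robot.pause(.5)
s=robot.get_state();print(s["ee_pos"].round(4),(c+n*.133).round(4),np.abs(s["tool_rot"]-R).max(),s["opening"],s["grasp_force"],s["force"].round(1),s["time"])
out=[]
for nm,(x0,y0) in(("top",(265,150)),("side",(310,90))):
    im=robot.grab_frame(nm);cv2.imwrite(f"pics/{nm}2.png",im[:,:,::-1]);out.append(cv2.resize(im[y0:y0+160,x0:x0+140,::-1],(400,457),interpolation=cv2.INTER_CUBIC))
    print(nm,proj(robot.camera_info(nm),[c+n*.07+a*.013*w["x"]+b*.023*y for a,b in((1,1),(1,-1),(-1,-1),(-1,1))])-[x0,y0])
cv2.imwrite("pics/fin.png",np.hstack(out))
E
```

```text
20.0167
False
[ 0.3941 -0.1754  0.21  ] [ 0.3941 -0.1754  0.2099] 0.00014381310611372156 0.023236238325148317 29.999973560798026 [-0.6  0.1 -1.1] 21.4667
top [[ 65.7157854  107.76282405]
 [ 76.91712211 119.83775557]
 [ 70.41055008 126.16741595]
 [ 59.28370455 114.09115242]]
side [[ 81.52396918  96.53158081]
 [ 98.63812523  91.80718876]
 [102.04142488 101.62319358]
 [ 84.87817639 106.43305988]]
```

View pics/fin.png

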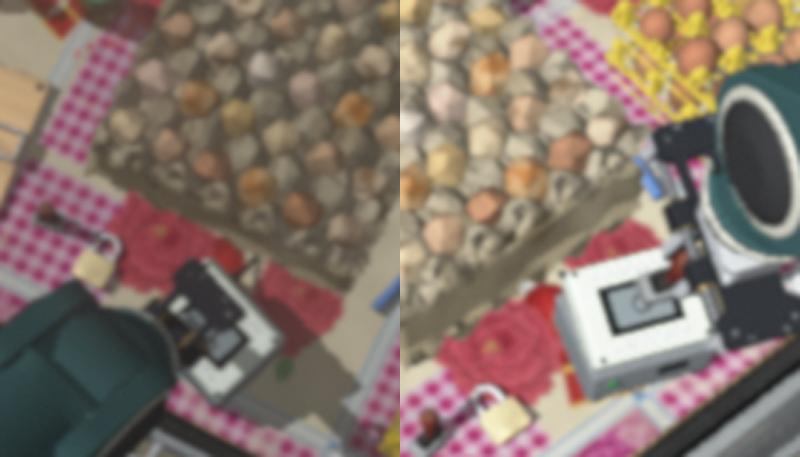

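In the side crop the foot fills about (635–690, 265–305), matching its predicted corners, and it sits over the window square to it. Nothing else looks disturbed.

```bash
python3 - <<'E'
from rig import robot
print(robot.sign_off())
E
```

```text
the job is handed in; nothing more can be done
None
```

I handed the job in at about 21.5 s with the keeper bar shut on its stop and the date stamp held still about 70 mm out from the window, centred and aligned with it; the sign-off call did not report a verdict.

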